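# Stamp a pendant blank in the hand press

## Task

On the jewellery desk, take the wooden pendant blank whose hole fits over the locating pin and lay it flat and lengthwise on the hand press's pulled-out bed with its hole over the pin and its round end towards the bed's handle; let go, slide the bed fully in, and push the sprung plunger all the way down onto the blank. Let the plunger spring back, pull the bed fully out with the blank still on its pin, then lift the blank off and lay it flat on the floor of the white tray, set down rather than dropped, clear of the two flower pieces. Leave the other blanks and everything else on the desk where they are.

Things in the scene. Friction and masses are not known exactly. Their poses are not given: they have to be found in the camera images.
- blank_wide: The blank to stamp: wooden pendant blank, flat tag 120 x 50 x 12 mm, about 50 g, round (radius 25 mm) at its -x end, square at +x. Origin: centre of its underside: it spans x +-60, y +-25, z 0 to 12 mm. Starts flat on the table, its x axis within 0.3 rad of world -y. It has a 32 mm round through hole centred at x = +35 mm, near its square end.
- blank_wide_hole (a point): Centre of that 32 mm hole, at the blank's underside.
- blank_narrow: Not wanted: wooden pendant blank, flat tag 120 x 50 x 12 mm, about 50 g, round (radius 25 mm) at its -x end, square at +x. Origin: centre of its underside: it spans x +-60, y +-25, z 0 to 12 mm. Starts flat on the table, its x axis within 0.3 rad of world -y. Its hole at x = +35 mm is only 16 mm, too small for the pin.
- blank_plain: Not wanted: wooden pendant blank, flat tag 120 x 50 x 12 mm, about 50 g, round (radius 25 mm) at its -x end, square at +x. Origin: centre of its underside: it spans x +-60, y +-25, z 0 to 12 mm. Starts flat on the table, its x axis within 0.3 rad of world -y. It has no hole.
- press: Grey hand press, fixed: 290 x 150 mm base, two columns (its y = +-53 to 75 mm, x = +-30 mm) and a bridge (x = +-30 mm, underside 76, top 102 mm high). Origin on the table below the plunger's axis. Its +x axis is the direction in which the bed slides in; the bed comes out to -x. Its x axis is within about 0.2 rad of world -y.
- bed (a joint): How far the sliding bed is pushed in, m: 0 = fully out, 0.12 = fully in (blank under the plunger). Starts at 0 to 0.02. About 2 N of friction; it stays where it is left. The bed is an aluminium plate 170 x 76 mm with its top 30 mm above the table.
- bed_seat (a point): Point on the bed's top where the middle of the blank's underside belongs (moves with the bed; axes parallel to the press). Right under the plunger when the bed is in. A seated blank's top is 42 mm above the table.
- bed_pin (a point): Top centre of the upright locating pin, 24 mm diameter, 10 mm high above the bed, rim bevelled; 35 mm to +x (press side) of bed_seat. Well placed, the blank's x axis runs along the bed's +x.
- bed_handle (a point): On the bed's black upright handle, 90 mm to -x of bed_seat: a block 16 mm (along the slide) x 20 mm (across), from the bed's top (30 mm) up to 75 mm above the table; this point is on its axis at that 75 mm top.
- plunger (a joint): How far the sprung plunger is pushed down, m: 0 = up at rest, 0.025 = its die meets a blank lying on the bed, 0.026 = stop. Its spring takes it back up. Holding it takes about 5 N at the top and 12 N at the bottom.
- plunger_top (a point): Centre of the top of the plunger's black mushroom knob (52 mm diameter, flat top 40 mm across), 157 mm above the table at rest; moves with it. Push straight down.
- tray: White tray, 260 (x) x 300 (y) mm, wall 5 mm thick and 20 mm high, floor 5 mm thick, fixed. Origin: centre of its underside. The two flower pieces lie in its half at +x; its half at -x is free: a good place is x = -60, y = 0 mm.
- flower_a: Wooden flower piece, 72 mm across, 10 mm thick, in the tray; leave alone. Origin: centre of its underside.
- flower_b: A second such flower piece in the tray; leave alone.
- bowl: White bowl, 110 mm across, 50 mm high; bystander. Origin: centre of its underside.
- paint: Paint bottle, 40 mm diameter, 85 mm high, standing; bystander. Origin: centre of its underside.
- brush: Brush, 190 mm long, lying beyond the blanks; bystander.
- varnish: Amber jar, 48 mm diameter, 70 mm high; bystander. Origin: centre of its underside.
Things that resemble listed ones, but are neither listed nor needed, are in the scene too. Leave any blue or yellow look-alike of the blank_wide alone.

How it is judged:
By the outcome, as a careful person would: the job done as asked, in the order asked, and still so for the second after the job is handed in, with the robot touching nothing.
It also fails if it takes over 72 s, if anything falls off the work surface, if the arm or the gripper's body presses on something with over 40 N, if the wrist force passes 120 N, or if a joint passes its speed limit or range.

## Robot

A 6-joint arm with a two-finger parallel gripper is mounted at the origin on the work surface. World frame = base frame: x ahead of the robot, y to its left, z up, the work surface at z = 0. Lengths are in mm, angles in rad, forces in N, time in s.
With the tool pointing down it reaches from about 300 to 875 mm from the base axis. Payload 6.4 kg.
Tool frame: the origin (TCP) lies on the centre line of the jaws, within the pads' length; the fingertips stand 14 mm ahead of it and the grasp point (between the pads) lies 5 mm behind it; z points along the fingers, y is the line along which they close (so a half turn about z gives the same grasp; the last joint's range is limited). The gripper opens to 85 mm and grips with 20 to 120 N. Pads are 22 mm wide; open, the fingers measure 114 mm over their backs; the gripper's body (76 mm by 85 mm) begins 54 mm behind the grasp point. The pads swing forward as they close: fully open they stand 13 mm farther back than shut.
Start: joints at [-1.54, 0.181, 1.607, -0, 1.354, -0.206], TCP at [134.906, -558.965, 245.288] pointing down, gripper open.
Joint ranges: [-2.99, 2.99], [-0.89, 2.07], [0.3, 2.58], [-1.14, 4.28], [0, 2.63], [-3.12, 3.12]. Speed limits (rad/s): [2.57, 2.57, 3.01, 3.14, 3.14, 3.14].

## Interface

Orientations are given as [roll, pitch, yaw] about the fixed x, y, z axes, in that order (R = Rz(yaw) Ry(pitch) Rx(roll)).
In Python, from rig import env, fingers, ik, telemetry, imaging, sign_off, nets gives the robot as it stands. Calls block until the motion is done:
- env.move_pose(position, orientation): joint-space move of the TCP to a pose.
- env.line_to(position, velocity=150, frame=None, stop_force=None): straight line of the TCP; frame=None keeps the orientation; velocity is the mean speed in mm/s. With stop_force (N) it stops when the force on the tool has changed by that much, and returns True; else False.
- env.move_joints(angles): joint-space move.
- fingers.gripper_to(opening): finger opening in mm; the grip force is fixed at half the most; returns when the fingers have stopped.
- env.wait(seconds).
- ik(position, orientation): joint angles nearest the present ones, or None.
- telemetry.get_state(): the state.
- imaging.camera(name): name is "scene" or "side" or "wrist"; returns the picture (384x512x3 uint8, red, green, blue); there is no depth.
- imaging.get_calibration(name): a dict with "camera_matrix" (3x3 intrinsics, pixels), "rvec" (rotation vector, rad) and "tvec" (3), from world to camera coordinates, as OpenCV has them; the wrist camera has in their place "T_tool_cam" (4x4, takes a point from camera to tool coordinates, whose origin is the TCP and whose axes are the flange's). Camera axes: x right, y down, z forward; pixel columns grow to the right and rows downward; lengths in mm; the calibration is good to about 2 mm. The wrist camera is an equidistant fisheye: a pixel r from the principal point sees the ray r / f radians off the axis. A picture is of the moment at which its call begins: read the wrist's pose just before it. get_calibration takes no time and is no camera call.
A pose or a line that the arm cannot do raises env.MotionError and nothing moves.
- sign_off(): hands the job in; it is judged then, once.
Trained networks look in the newest picture that a camera, given by its name, has taken for a name from the list of things; names that differ only in an ending like _2 or _b are one class to them, and where a whole thing is asked for, a point or a joint stands for the part that bears it (a point fixed in the world has none). Each returns a list of dicts, best first, with "p" (0 to 1); they miss things now and then, are a little off and sometimes report something else, mostly with a low value. They report only what shows in the picture. A call takes as long as a camera call. They do not tell look-alikes from the thing itself.
- nets.outline_of(thing, camera): "mask" (384x512 bool, what is visible of it) and "xy" ([column, row] as shares, 0 to 1, of the picture: columns of its width, rows of its height, amid what is visible of it).
- nets.tip_of(thing, camera): "xy" ([column, row] as shares, 0 to 1, of the picture: columns of its width, rows of its height: a listed point, or the origin of a listed thing).
The state is a dict: "t": time; "qpos": joint angles; "joint_velocities": joint speeds; "joint_torque": joint torques, N m; "tool_pos": TCP position; "tool_rot": TCP orientation; "wrist_force": force on the tool from outside, world axes, zero at the start; "wrist_torque": the same for the moment, N m; "finger_gap": finger opening in mm; "grip_force": force on a finger pad.
Only numpy, scipy, OpenCV 4.12 (cv2) and the standard library are available. Lean on these libraries where they do the work, as an engineer would, in place of code of your own. Each camera call takes 0.05 s, during which the arm holds its last target. There are 200 camera calls.

## Working session

There is one attempt and no reset: what is moved stays moved. The work goes in short steps, each a Python script; the robot and the scene stay as the last script left them, time stands still between calls to the robot, and variables do not carry over. Pictures are saved under pics/ and viewed, at most 11 in all, crops included, and the job is handed in when it is done.

```bash
ls; mkdir -p pics; cat > h.py <<'E'
import numpy as np, cv2
from rig import env, fingers, ik, telemetry, imaging, sign_off, nets
def ray(cam,uv):
    c=imaging.get_calibration(cam); K=np.array(c["camera_matrix"],float)
    d=np.linalg.inv(K)@np.array([uv[0],uv[1],1.]); R=cv2.Rodrigues(np.array(c["rvec"],float))[0]; t=np.array(c["tvec"],float).ravel()
    return -R.T@t, R.T@d
def onz(cam,uv,z):
    o,d=ray(cam,uv); return o+d*(z-o[2])/d[2]
def px(xy): return np.array([xy[0]*512,xy[1]*384])
def save(img,name): cv2.imwrite('pics/'+name,cv2.cvtColor(img,cv2.COLOR_RGB2BGR))
E
python3 - <<'E'
from h import *
a=imaging.camera("scene"); b=imaging.camera("side"); w=imaging.camera("wrist")
save(cv2.resize(a,(800,600),interpolation=cv2.INTER_CUBIC),'a.png'); save(np.hstack([cv2.resize(b,(400,300)),cv2.resize(w,(400,300))]),'bw.png')
s=telemetry.get_state(); print(s['t'],s['tool_pos'],s['tool_rot'])
for cam in("scene","side"):
    o,d=ray(cam,(256,192)); print(cam,o.round(),d.round(2))
for n,z in dict(blank_wide=0,blank_wide_hole=0,press=0,bed_seat=30,bed_pin=40,bed_handle=75,plunger_top=157,tray=0,flower_a=5,blank_narrow=0,blank_plain=0,varnish=0,paint=0,bowl=0).items():
    for cam in("scene","side"):
        r=nets.tip_of(n,cam)
        print(n,cam,[(round(q['p'],2),px(q['xy']).round(1).tolist(),onz(cam,px(q['xy']),z)[:2].round().tolist()) for q in r[:4]])
E
```

```text
pics
0.15 [ 134.88890695 -558.54502902  244.58659124] [-3.14028111e+00 -2.63174800e-04  2.36775691e-01]
scene [1256. -242.  830.] [-0.65  0.31 -0.7 ]
side [362. 761. 884.] [ 0.2  -0.64 -0.74]
blank_wide scene [(0.83, [130.7, 192.3], [318.0, -264.0]), (0.72, [257.1, 237.1], [665.0, 49.0]), (0.72, [308.5, 150.5], [358.0, 412.0])]
blank_wide side [(0.88, [229.2, 198.1], [668.0, 41.0]), (0.6, [357.9, 156.8], [316.0, -265.0]), (0.55, [308.8, 354.9], [339.0, 427.0])]
blank_wide_hole scene [(0.91, [123.5, 202.1], [355.0, -294.0]), (0.69, [248.5, 242.6], [673.0, 17.0])]
blank_wide_hole side [(0.84, [325.1, 347.1], [307.0, 399.0]), (0.81, [229.4, 194.4], [673.0, 27.0]), (0.61, [344.6, 144.1], [369.0, -317.0]), (0.57, [188.1, 190.6], [801.0, 51.0])]
press scene [(0.84, [120.3, 250.2], [549.0, -335.0])]
press side [(0.73, [294.2, 130.8], [554.0, -336.0]), (0.38, [335.4, 176.9], [373.0, -147.0]), (0.2, [297.6, 215.6], [453.0, 46.0])]
bed_seat scene [(0.86, [152.5, 234.5], [555.0, -237.0]), (0.56, [359.5, 195.3], [664.0, 416.0])]
bed_seat side [(0.74, [287.9, 142.0], [554.0, -233.0])]
bed_pin sce
[... 878 characters left out ...]
 41.0])]
blank_narrow side [(0.85, [264.0, 205.2], [559.0, 37.0]), (0.53, [176.5, 319.3], [656.0, 440.0])]
blank_plain scene [(0.75, [231.5, 194.7], [466.0, 46.0]), (0.59, [327.4, 208.1], [648.0, 309.0])]
blank_plain side [(0.97, [297.0, 216.4], [454.0, 49.0]), (0.18, [263.7, 206.2], [558.0, 41.0])]
varnish scene [(0.9, [207.2, 289.0], [769.0, -144.0]), (0.74, [105.0, 212.2], [377.0, -356.0])]
varnish side [(0.7, [222.2, 158.5], [751.0, -119.0])]
paint scene [(0.48, [171.0, 194.0], [380.0, -141.0])]
paint side [(0.49, [332.7, 177.6], [381.0, -141.0]), (0.16, [297.5, 93.7], [597.0, -572.0])]
bowl scene [(0.75, [259.6, 160.5], [338.0, 211.0])]
bowl side [(0.66, [329.8, 279.0], [327.0, 225.0])]
```

View pics/a.png

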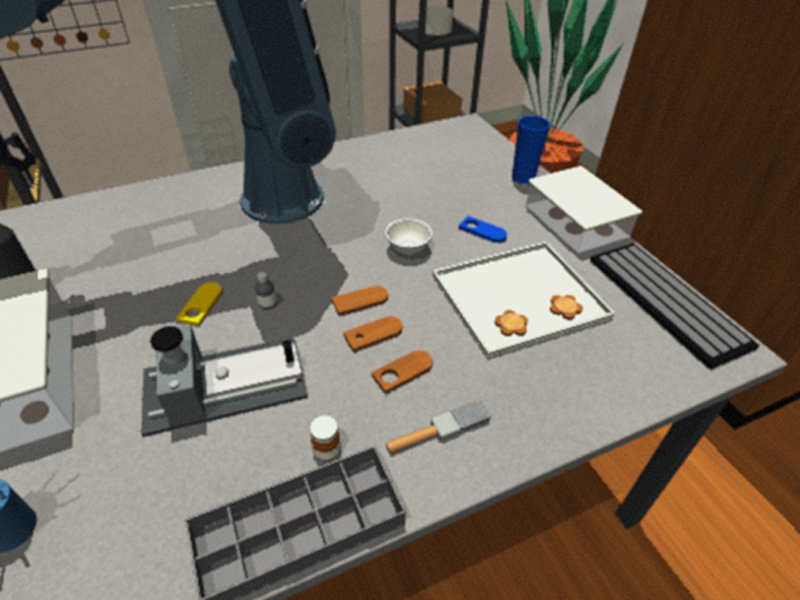

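View pics/bw.png

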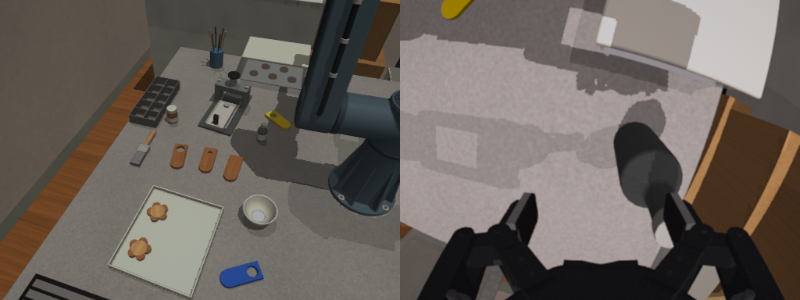

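Blank candidates in `a.png` (800x600 pixels):
- Wooden with a large hole: (403,370)
- Wooden with a small hole: (373,332)
- Plain wooden: (360,299)
- Yellow look-alike: (200,303)
- Blue look-alike: (483,229)

I choose the wooden one with the large hole at (403,370), about world (667,45). The press is at (220,380), its pin at (221,372), its handle at (288,350) and its knob at (167,340). Next I'll check with the wrist camera.

```bash
cat >> h.py <<'E'
from scipy.spatial.transform import Rotation as Rn
def wcal():
    c=imaging.get_calibration("wrist"); return np.array(c["camera_matrix"],float),np.array(c["T_tool_cam"],float)
def shot():
    s=telemetry.get_state(); T=np.eye(4); T[:3,:3]=Rn.from_euler('xyz',s['tool_rot']).as_matrix(); T[:3,3]=s['tool_pos']
    return imaging.camera("wrist"),T@wcal()[1]
def wonz(T,uv,z):
    K,_=wcal(); x=(uv[0]-K[0,2])/K[0,0]; y=(uv[1]-K[1,2])/K[1,1]; r=np.hypot(x,y)
    d=np.array([x/r*np.sin(r),y/r*np.sin(r),np.cos(r)]) if r>1e-9 else np.array([0,0,1.])
    d=T[:3,:3]@d; return T[:3,3]+d*(z-T[2,3])/d[2]
def wpoly(mask,T,z):
    c=max(cv2.findContours(mask.astype(np.uint8),cv2.RETR_EXTERNAL,cv2.CHAIN_APPROX_NONE)[0],key=cv2.contourArea)[:,0]
    return np.array([wonz(T,p,z)[:2] for p in c])
def down(yaw): return [np.pi,0,yaw]
def report(T,names):
    for n,z in names.items():
        print(n,[(round(q['p'],2),px(q['xy']).round(1).tolist(),wonz(T,px(q['xy']),z)[:2].round(1).tolist()) for q in nets.tip_of(n,"wrist")[:3]])
def maskrect(T,n,z):
    for q in nets.outline_of(n,"wrist")[:3]:
        P=wpoly(q['mask'],T,z); print(n,round(q['p'],2),cv2.minAreaRect(P.astype(np.float32)))
E
python3 - <<'E'
from h import *
print(wcal())
env.move_pose([590,-150,300],down(np.pi/2)); print(telemetry.get_state()['t'])
im,T=shot(); save(im,'w1.png'); report(T,dict(bed_seat=30,bed_pin=40,bed_handle=75,plunger_top=157,press=0))
env.move_pose([620,40,230],down(np.pi/2)); print(telemetry.get_state()['t'])
im,T=shot(); save(im,'w2.png'); report(T,dict(blank_wide=0,blank_wide_hole=0)); maskrect(T,'blank_wide',12)
a=cv2.imread('pics/w1.png');b=cv2.imread('pics/w2.png'); cv2.imwrite('pics/w12.png',cv2.resize(np.hstack([a,b]),(800,300)))
E
```

```text
(array([[297.31863964,   0.        , 256.49352226],
       [  0.        , 297.31863964, 191.52322154],
       [  0.        ,   0.        ,   1.        ]]), array([[ 3.69463758e-04, -9.47675234e-01, -3.19235830e-01,
         8.20617106e+01],
       [ 9.99999925e-01,  3.14100521e-04,  2.24907229e-04,
        -4.20429469e-01],
       [-1.12866870e-04, -3.19235889e-01,  9.47675279e-01,
        -1.28020232e+02],
       [ 0.00000000e+00,  0.00000000e+00,  0.00000000e+00,
         1.00000000e+00]]))
3.75
bed_seat [(0.62, [238.2, 211.8], [562.8, -233.5])]
bed_pin [(0.97, [236.4, 235.0], [559.9, -266.2])]
bed_handle [(0.82, [243.9, 153.6], [574.3, -139.0])]
plunger_top [(0.78, [224.7, 326.3], [549.8, -336.3])]
press [(0.82, [233.2, 257.0], [550.2, -328.2])]
4.8833
blank_wide [(0.8, [294.7, 148.6], [667.5, 56.2])]
blank_wide_hole [(0.71, [296.2, 175.6], [670.5, 21.7]), (0.63, [111.8, 336.8], [346.4, -290.2])]
blank_wide 0.97 ((666.6328735351562, 54.775733947753906), (51.410911560058594, 120.35234069824219), 8.682656288146973)
blank_wide 0.71 ((357.34088134765625, -299.4140625), (52.281639099121094, 28.885208129882812), 54.79250717163086)
blank_wide 0.48 ((571.4989013671875, 232.51846313476562), (31.162548065185547, 264.0474548339844), 86.69782257080078)
```

View pics/w12.png

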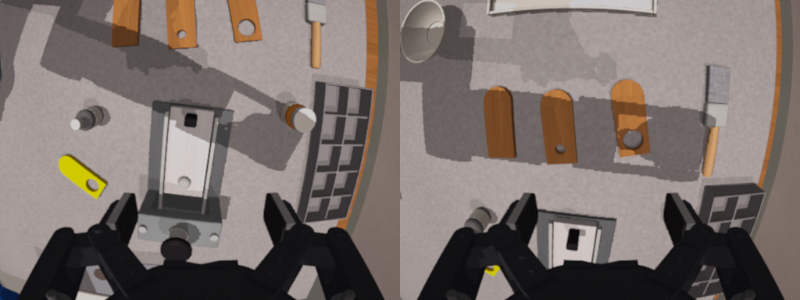

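The left view shows the press with its pin at (184,183), its handle at (190,119) and its knob at (177,245). The right view shows the wide-hole blank at (630,118) with its hole at (633,140), and the narrow and plain blanks to its left. Next comes a close look to confirm the choice and refine the pose.

```bash
python3 - <<'E'
from h import *
env.move_pose([667,55,130],down(np.pi/2+0.13))
im,T=shot(); save(im,'w3.png'); report(T,dict(blank_wide=0,blank_wide_hole=0)); maskrect(T,'blank_wide',12)
# hole fit inside the rect: wood colour mask holes
q=nets.outline_of('blank_wide','wrist')[0]; m=q['mask'].astype(np.uint8)
cs,h=cv2.findContours(m,cv2.RETR_CCOMP,cv2.CHAIN_APPROX_NONE)
for c,hh in zip(cs,h[0]):
    if hh[3]>=0 and len(c)>20: print('hole',cv2.minEnclosingCircle(np.array([wonz(T,p[0],12)[:2] for p in c]).astype(np.float32)))
env.move_pose([570,-170,200],down(np.pi/2-0.1))
im,T=shot(); save(im,'w4.png'); report(T,dict(bed_seat=30,bed_pin=40,bed_handle=75,plunger_top=157,press=0)); print(telemetry.get_state()['t'])
a=cv2.imread('pics/w3.png');b=cv2.imread('pics/w4.png'); cv2.imwrite('pics/w34.png',cv2.resize(np.hstack([a,b]),(800,300)))
E
```

```text
blank_wide [(0.94, [33.7, 342.3], [326.5, -266.9]), (0.81, [256.3, 185.3], [666.3, 55.9]), (0.32, [136.3, 187.0], [551.6, 39.6])]
blank_wide_hole [(0.92, [48.8, 355.5], [352.1, -290.2]), (0.66, [254.2, 220.0], [668.7, 21.4])]
blank_wide 0.83 ((321.2599182128906, -251.06985473632812), (72.7644271850586, 53.55287551879883), 53.7198600769043)
blank_wide 0.66 ((665.9401245117188, 54.894004821777344), (49.79974365234375, 119.14242553710938), 9.122329711914062)
blank_wide 0.6 ((329.349853515625, -189.08053588867188), (210.14944458007812, 45.686614990234375), 45.27813720703125)
bed_seat [(0.95, [254.4, 228.2], [561.7, -229.1])]
bed_pin [(0.85, [255.3, 261.3], [559.0, -266.1])]
bed_handle [(0.77, [253.0, 158.2], [569.7, -141.0])]
plunger_top []
press [(0.62, [256.4, 287.6], [553.5, -333.7])]
7.1583
```

View pics/w34.png

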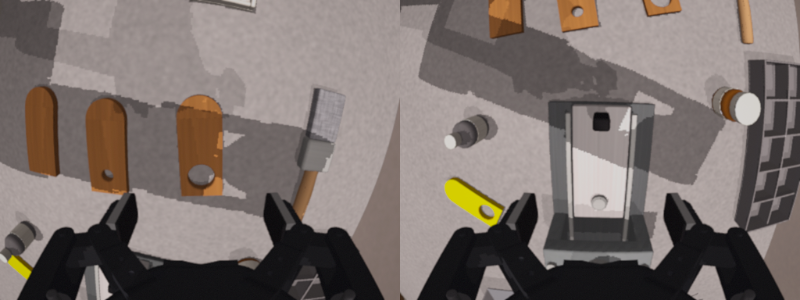

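The close crop confirms the choice: wooden blank at (200,145) in the left half, with the large hole at (201,176). The right half shows the bed pin at (599,202) and the handle at (600,121). Now the grasp.

```bash
python3 - <<'E'
from h import *
fingers.gripper_to(66)
c=[666.2,55]; y=np.pi/2+0.155
env.move_pose([*c,60],down(y))
hit=env.line_to([*c,9],velocity=40,stop_force=4)
z=telemetry.get_state()['tool_pos'][2]; print(hit,z)
if hit: env.line_to([*c,z+3],velocity=30)
fingers.gripper_to(40)
s=telemetry.get_state(); print(s['finger_gap'],s['grip_force'],s['tool_pos'],s['wrist_force'])
env.line_to([*s['tool_pos'][:2],140],velocity=100)
s=telemetry.get_state(); print(s['t'],s['finger_gap'],s['grip_force'],s['tool_pos'],s['wrist_force'])
im,T=shot(); save(im,'w5.png'); save(imaging.camera('side')[100:300,100:366],'s5.png'); maskrect(T,'blank_wide',s['tool_pos'][2]); report(T,dict(blank_wide_hole=135))
a=cv2.imread('pics/w5.png');b=cv2.imread('pics/s5.png'); cv2.imwrite('pics/v5.png',np.hstack([cv2.resize(a,(400,300)),cv2.resize(b,(400,300))]))
E
```

```text
False 9.362677178375973
48.77613051387142 67.32708589348476 [667.96750696  54.86322885  11.51004035] [-0.74610546 -0.243152    8.99227243]
11.7583 48.61753436367337 61.98455572128296 [667.38181156  54.87690307 138.93301038] [ 0.59174701 -0.11775278 -1.16905975]
blank_wide 0.94 ((493.3115539550781, -62.485511779785156), (37.27073669433594, 40.6588249206543), 50.59068298339844)
blank_wide 0.65 ((666.6777954101562, 59.099884033203125), (50.952999114990234, 114.68698120117188), 8.714276313781738)
blank_wide_hole [(0.7, [45.3, 349.8], [503.5, -78.4]), (0.66, [255.4, 302.3], [671.1, 27.1])]
```

View pics/v5.png

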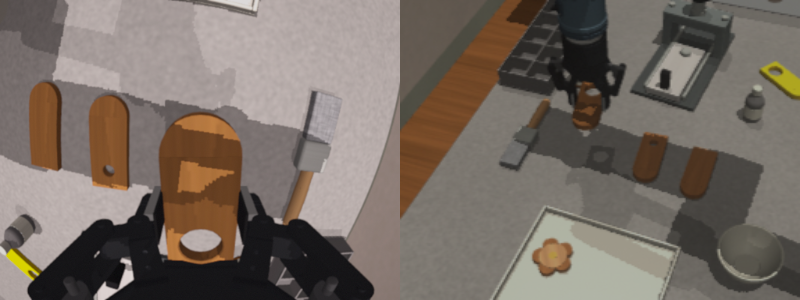

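The blank is held level and square in the jaws. Next I place it on the pin.

```bash
python3 - <<'E'
from h import *
p=[562.3,-231]; y=np.pi/2-0.105
env.move_pose([*p,120],down(y))
env.line_to([*p,62],velocity=80)
hit=env.line_to([*p,40.5],velocity=25,stop_force=4)
s=telemetry.get_state(); print(hit,s['tool_pos'],s['wrist_force'],s['wrist_torque'],s['finger_gap'])
save(imaging.camera('scene')[180:290,80:220],'c6.png'); save(imaging.camera('side')[90:200,230:370],'s6.png')
a=cv2.imread('pics/c6.png');b=cv2.imread('pics/s6.png'); cv2.imwrite('pics/v6.png',np.hstack([cv2.resize(a,(400,314)),cv2.resize(b,(400,314))])); print(s['t'])
E
```

```text
True [ 561.98749523 -230.84643266   41.47033829] [-1.4788286   0.48056446  5.22020906] [ 0.03917437  0.08198948 -0.02290998] 47.974758568504676
14.7667
```

View pics/v6.png

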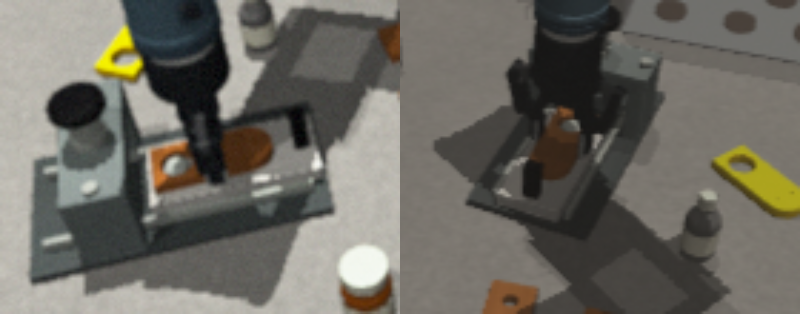

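The blank is seated: underside at bed level, pin showing in the hole at (175,165), round end towards the handle. Now I release it, grip the handle and slide the bed in.

```bash
python3 - <<'E'
from h import *
u=np.array([np.sin(-.105),-np.cos(.105)]); seat=np.array([562.3,-231]); y=np.pi/2-0.105
fingers.gripper_to(64)
env.line_to([*telemetry.get_state()['tool_pos'][:2],110],velocity=100)
h=seat-90*u
env.line_to([*h,110],velocity=120)
im,T=shot(); report(T,dict(bed_pin=40,blank_wide=30,bed_handle=75))
fingers.gripper_to(45)
print(env.line_to([*h,57],velocity=60,stop_force=6))
fingers.gripper_to(10)
s=telemetry.get_state(); print(s['finger_gap'],s['tool_pos'],s['wrist_force'])
p=s['tool_pos']
q=p[:2]+130*u
print(env.line_to([*q,p[2]],velocity=60,stop_force=14))
s=telemetry.get_state(); print(s['t'],s['finger_gap'],s['tool_pos'],s['wrist_force'],(s['tool_pos'][:2]-p[:2])@u)
E
```

```text
bed_pin [(0.75, [257.6, 336.4], [559.3, -267.5])]
blank_wide [(0.73, [67.0, 310.5], [349.9, -245.8])]
bed_handle [(0.81, [257.5, 232.3], [572.3, -140.6])]
False
19.066484235330353 [ 573.69333426 -141.94586304   57.98642518] [ 6.22784587 -0.60114979 -2.69288485]
True
20.125 18.847414371477836 [ 563.48309163 -223.77288315   57.90357274] [-1.21700368 -1.708365    3.95076934] 82.44646955289868
```

```bash
python3 - <<'E'
from h import *
save(imaging.camera('scene')[170:290,60:220],'c7.png'); save(imaging.camera('side')[80:200,230:390],'s7.png')
a=cv2.imread('pics/c7.png');b=cv2.imread('pics/s7.png'); cv2.imwrite('pics/v7.png',np.hstack([cv2.resize(a,(400,300)),cv2.resize(b,(400,300))]))
E
```

```text
(no output)
```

View pics/v7.png

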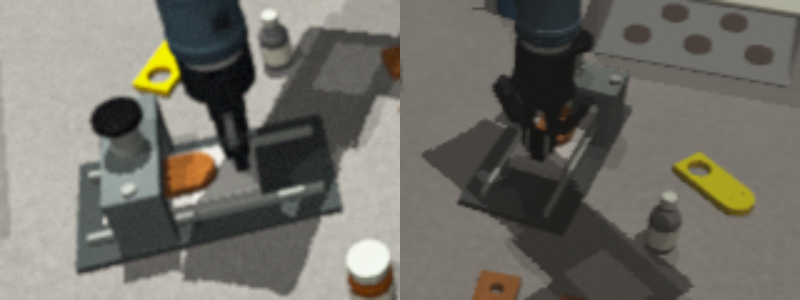

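The picture shows the bed partway in, the blank at (190,172) half under the bridge and no collision. The motion track suggests the slide axis is at about −0.124 rad, so the stop was lateral force. I'll carry on along that axis.

```bash
python3 - <<'E'
from h import *
u=np.array([np.sin(-.124),-np.cos(.124)]); p0=np.array([573.69,-141.95])
for i in range(6):
    s=telemetry.get_state(); p=s['tool_pos']
    hit=env.line_to([*(p[:2]+8*u),p[2]],velocity=40,stop_force=14)
    s=telemetry.get_state(); d=s['tool_pos'][:2]-p0; print(hit,d@u,d@[-u[1],u[0]],s['wrist_force'].round(1) if hasattr(s['wrist_force'],'round') else s['wrist_force'])
    if hit or s['wrist_force'][1]>10: break
print(s['t'],s['finger_gap'])
E
```

```text
False 89.5956722388118 -0.009239300813355555 [-1.  -1.8  4.7]
False 97.871535319354 -0.018124938368234922 [-1.6 -1.7  2.8]
True 101.83198113776396 -0.015812537593401288 [-0.3  2.4  4.3]
21.2 19.15348752107158
```

```bash
python3 - <<'E'
from h import *
u=np.array([np.sin(-.124),-np.cos(.124)]); p0=np.array([573.69,-141.95])
for i in range(3):
    p=telemetry.get_state()['tool_pos']
    hit=env.line_to([*(p[:2]+5*u),p[2]],velocity=15,stop_force=20)
    s=telemetry.get_state(); d=s['tool_pos'][:2]-p0; print(hit,d@u,d@[-u[1],u[0]],np.round(s['wrist_force'],1))
    if hit: break
fingers.gripper_to(45)
s=telemetry.get_state(); p=s['tool_pos']
env.line_to([*p[:2],120],velocity=100)
env.move_pose([*(p[:2]-60*u),230],down(np.pi/2-.12))
im,T=shot(); save(im,'w8.png'); report(T,dict(bed_handle=75,plunger_top=157,press=0,bed_seat=30,bed_pin=40))
im=imaging.camera('scene'); save(im[170:290,60:220],'c8.png'); 
for n,z in dict(plunger_top=157,bed_handle=75).items():
    for q in nets.tip_of(n,'scene')[:1]: print(n,q['p'],onz('scene',px(q['xy']),z))
a=cv2.imread('pics/c8.png');b=cv2.imread('pics/w8.png'); cv2.imwrite('pics/v8.png',np.hstack([cv2.resize(a,(400,300)),cv2.resize(b,(400,300))])); print(p,telemetry.get_state()['t'])
E
```

```text
True 101.82846938119087 -0.02133099543812378 [0.1 1.4 4. ]
bed_handle [(0.95, [256.5, 233.0], [561.0, -241.9])]
plunger_top []
press []
bed_seat []
bed_pin []
plunger_top 0.6 [ 549.48471719 -335.00375934  157.        ]
bed_handle 0.78 [ 564.8825984  -244.94560433   75.        ]
[ 560.74485797 -243.02212687   57.60758344] 23.6583
```

View pics/v8.png

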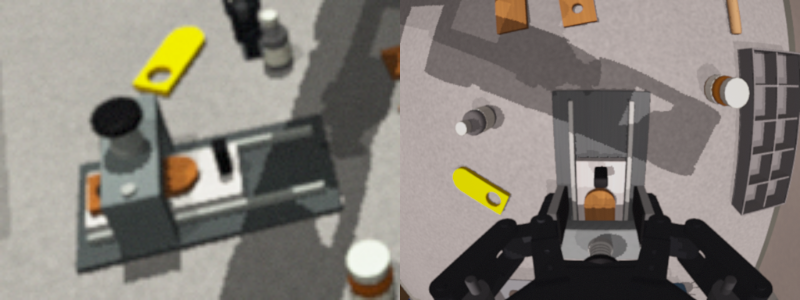

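The bed is at its hard stop, with the same reading twice, and the blank lies under the bridge. Handle at (221,157) in the left view; knob at (117,117). Now I push the plunger.

```bash
python3 - <<'E'
from h import *
k=[549.7,-333.2]; y=np.pi/2-.12
fingers.gripper_to(0)
env.move_pose([*k,215],down(y))
env.line_to([*k,178],velocity=80)
print(env.line_to([*k,160],velocity=20,stop_force=3), telemetry.get_state()['tool_pos'], telemetry.get_state()['wrist_force'])
z=telemetry.get_state()['tool_pos'][2]
print(env.line_to([*k,z-32],velocity=25,stop_force=24)); s=telemetry.get_state(); print(s['tool_pos'],s['wrist_force'],s['t'])
env.wait(0.2); s=telemetry.get_state(); print(s['tool_pos'],s['wrist_force'])
E
```

```text
True [ 549.86692414 -333.41206309  169.67069033] [0.2131581  0.80658884 4.39528912]
True
[ 549.95064803 -333.46850365  146.86334457] [-4.09286575  3.81037752 11.8504846 ] 26.925
[ 549.92790787 -333.46107702  147.15206997] [-3.98919775  2.87610648 12.65822638]
```

```bash
python3 - <<'E'
from h import *
p=telemetry.get_state()['tool_pos']
for F,d in((25,6),(30,6)):
    h=env.line_to([549.7,-333.2,p[2]-d],velocity=10,stop_force=F); s=telemetry.get_state(); print(h,s['tool_pos'],s['wrist_force'])
env.wait(0.2)
s=telemetry.get_state(); print(s['tool_pos'],s['wrist_force'],s['t'])
E
```

```text
False [ 550.06413123 -333.48885673  145.90516174] [-10.75445735   7.3589631   27.4301722 ]
False [ 550.07420411 -333.49580796  145.91825356] [-10.47404171   7.43609535  27.27432609]
[ 550.07989875 -333.48261287  145.93997019] [-10.0835633    7.47403257  28.3750109 ] 28.1667
```

The plunger is at its hard stop: it held 28 N with no further travel. Now I let it spring back and pull the bed out.

```bash
python3 - <<'E'
from h import *
u=np.array([np.sin(-.124),-np.cos(.124)]); y=np.pi/2-.12
env.line_to([549.7,-333.2,175],velocity=50); env.line_to([549.7,-333.2,215],velocity=120)
h=np.array([560.9,-242.8])
fingers.gripper_to(45)
env.move_pose([*(h-10*u),190],down(y)); env.line_to([*h,120],velocity=120)
print(env.line_to([*h,58],velocity=70,stop_force=6))
fingers.gripper_to(10)
p=telemetry.get_state()['tool_pos']; print(telemetry.get_state()['finger_gap'],p)
print(env.line_to([*(p[:2]-112*u),p[2]],velocity=60,stop_force=20))
for i in range(4):
    q=telemetry.get_state()['tool_pos']; print((p-q)[:2]@u)
    if env.line_to([*(q[:2]-6*u),p[2]],velocity=20,stop_force=12): break
s=telemetry.get_state(); q=s['tool_pos']; print((p-q)[:2]@u,q,s['wrist_force'],s['t'])
E
```

```text
False
19.071788180418633 [ 561.16398899 -243.01004065   58.79169105]
False
112.07945948815082
118.49606085735944
119.9551976695829 [ 576.05494836 -123.98268327   58.80694863] [-0.57583523 -2.95587737  3.4920045 ] 35.3167
```

The bed is fully out, with 119.96 mm of travel. I'll release the handle and check the blank.

```bash
python3 - <<'E'
from h import *
u=np.array([np.sin(-.124),-np.cos(.124)]); y=np.pi/2-.12
fingers.gripper_to(45); p=telemetry.get_state()['tool_pos']
env.line_to([*p[:2],120],velocity=100); fingers.gripper_to(66)
env.move_pose([564.5,-213,160],down(y))
im,T=shot(); save(im,'w9.png'); report(T,dict(bed_handle=75,bed_pin=40,blank_wide=30,blank_wide_hole=30))
for q in nets.outline_of('blank_wide','wrist')[:4]:
    P=wpoly(q['mask'],T,42); print(round(q['p'],2),cv2.minAreaRect(P.astype(np.float32)))
im=imaging.camera('scene'); 
for n,z in dict(tray=0,flower_a=5).items():
    for q in nets.tip_of(n,'scene')[:2]: print(n,q['p'],onz('scene',px(q['xy']),z))
m=nets.outline_of('tray','scene')[0]['mask'].astype(np.uint8); c=max(cv2.findContours(m,0,1)[0],key=cv2.contourArea)
P=np.array([onz('scene',v[0],20)[:2] for v in cv2.convexHull(c)]); print(cv2.minAreaRect(P.astype(np.float32)))
save(im[170:290,60:220],'c9.png'); a=cv2.imread('pics/c9.png');b=cv2.imread('pics/w9.png'); cv2.imwrite('pics/v9.png',np.hstack([cv2.resize(a,(400,300)),cv2.resize(b,(400,300))])); print(telemetry.get_state()['t'])
E
```

```text
bed_handle [(0.56, [255.2, 83.1], [574.4, -123.8])]
bed_pin [(0.96, [261.1, 225.8], [564.3, -249.0])]
blank_wide [(0.84, [72.4, 245.3], [345.4, -257.8]), (0.6, [257.2, 188.6], [564.7, -216.0]), (0.47, [255.4, 217.6], [559.5, -244.5])]
blank_wide_hole [(0.93, [255.1, 219.4], [559.0, -246.3]), (0.7, [96.2, 255.7], [374.9, -272.6])]
0.92 ((354.9886474609375, -251.5892333984375), (57.56902313232422, 108.46791076660156), 50.31442642211914)
0.75 ((563.6553344726562, -212.9191436767578), (120.9958267211914, 51.534915924072266), 85.03862762451172)
0.34 ((567.1215209960938, -190.92962646484375), (161.36550903320312, 72.97933959960938), 83.05448150634766)
tray 0.83 [565.31642781 380.86739421   0.        ]
tray 0.72 [ 760.6154995  -137.49937548    0.        ]
flower_a 0.78 [658.90331828 425.35552947   5.        ]
flower_a 0.63 [654.85241059 297.6161924    5.        ]
((589.8699951171875, 362.4852294921875), (310.9889221191406, 273.2278137207031), 86.7858657836914)
37.7583
```

View pics/v9.png

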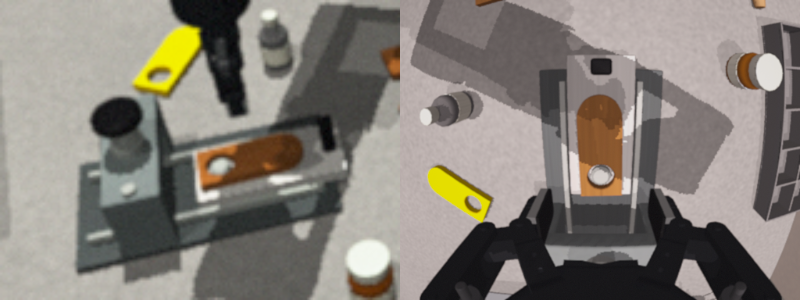

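The blank is still on its pin at (220,165) in the left view, round end towards the handle, bed fully out. Now I lift it and carry it to the tray.

```bash
python3 - <<'E'
from h import *
c=[563.7,-213]; y=np.pi/2-.087
env.move_pose([*c,95],down(y))
print(env.line_to([*c,43.3],velocity=50,stop_force=5),telemetry.get_state()['tool_pos'])
fingers.gripper_to(40)
s=telemetry.get_state(); p=s['tool_pos']; print(s['finger_gap'],s['grip_force'],p,s['wrist_force'])
env.line_to([*p[:2],75],velocity=60); env.line_to([*p[:2],150],velocity=150)
env.move_pose([517,330,170],down(np.pi/2))
im,T=shot(); save(im,'w10.png'); report(T,dict(tray=0,flower_a=5)); maskrect(T,'tray',20)
s=telemetry.get_state(); print(s['t'],s['finger_gap'],s['grip_force'])
E
```

```text
False [ 563.99221317 -213.18089609   43.69765628]
48.60872531365851 62.244601249694824 [ 564.36371234 -213.38521174   44.21288659] [-0.19188493 -0.6315113   4.95655315]
tray [(0.65, [319.8, 134.6], [582.0, 372.4]), (0.42, [254.4, 296.4], [514.7, 171.8])]
flower_a [(0.85, [388.7, 73.1], [653.3, 441.0]), (0.75, [375.8, 192.1], [648.7, 312.1])]
tray 0.87 ((579.3074340820312, 372.1945495605469), (299.7791442871094, 260.7484130859375), 87.43354797363281)
43.0917 48.231615971395414 61.771405935287476
```

View pics/w10.png

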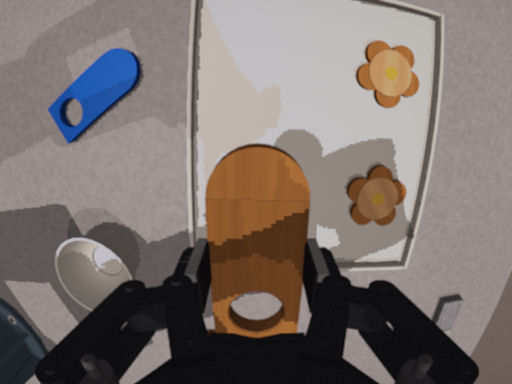

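The tray is clear on its left half; its centre is at about (580,372). The flowers are at pixels (390,73) and (376,197). Now I set the blank down.

```bash
python3 - <<'E'
from h import *
c=[520,372]
env.move_pose([*c,120],down(np.pi/2)); env.line_to([*c,35],velocity=90)
h=env.line_to([*c,17],velocity=15,stop_force=3); s=telemetry.get_state(); print(h,s['tool_pos'],s['wrist_force'])
fingers.gripper_to(64); p=telemetry.get_state()['tool_pos']
env.line_to([*p[:2],100],velocity=80); env.line_to([*p[:2]-[0,60],220],velocity=150)
im,T=shot(); save(im,'w11.png'); sc=imaging.camera('scene'); save(sc,'c11.png')
a=cv2.imread('pics/c11.png');b=cv2.imread('pics/w11.png'); cv2.imwrite('pics/v11.png',cv2.resize(np.hstack([a,b]),(800,300))); print(telemetry.get_state()['t'])
E
```

```text
True [519.91422267 371.9218575   19.26796546] [-1.40677828  0.26798028  4.09870774]
48.125
```

View pics/v11.png

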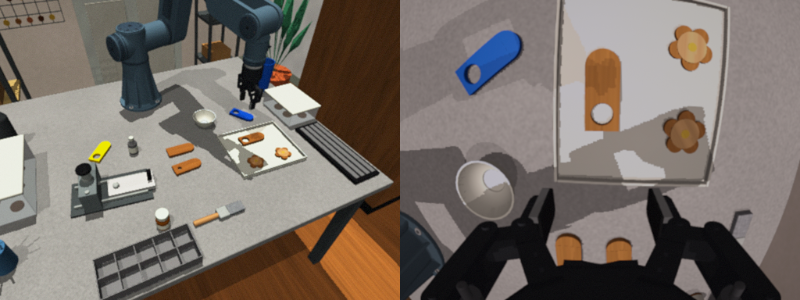

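The blank lies flat in the tray at (603,90), clear of the flowers at (690,48) and (685,132). The bed is out and everything else is undisturbed.

```bash
python3 -c "
from h import *
print(sign_off())"
```

```text
the job is handed in; nothing more can be done
None
```

I stamped the wide-hole blank, laid it flat in the white tray clear of both flower pieces, and handed the job in at about 48 s of the 72 s allowed; no verdict was returned.

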